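# Load a slide carrier under the low head of a slide reader

## Robot

A 7-joint arm with a two-finger parallel gripper is mounted at the origin on a cart in front of the work surface, level with it; the furniture and walls round the work are solid. World frame = base frame: x ahead of the robot, y to its left, z up, the work surface at z = 0. Lengths are in m, angles in degrees, forces in N, time in s.
With the tool pointing down it reaches from about 0.425 to 0.875 m from the base axis. Payload 4.7 kg.
Tool frame: the origin (TCP) lies midway between the tips of the shut fingers; the grasp point (between the pads) lies 19 mm behind it; z points along the fingers, y is the line along which they close (so a half turn about z gives the same grasp; the last joint's range is limited). The gripper opens to 87 mm and grips with 3 to 60 N. Pads are 19 mm wide; open, the fingers measure 117 mm over their backs; the gripper's body (75 mm by 190 mm) begins 51 mm behind the grasp point.
Start: joints at [-73.619, 18.392, -4.016, 83.108, 1.295, 78.541, -3.26], TCP at [0.175, 0.626, 0.223] pointing down, gripper open.
Joint ranges: [-163.93, 163.93], [-17.29, 119.83], [-79.2, 71.16], [3.27, 140.29], [-89.18, 269.18], [5.43, 117.66], [-154.24, 154.24]. Speed limits (degrees/s): [147.25, 147.25, 180, 180, 180, 180, 180].

## Interface

Orientations are given as [roll, pitch, yaw] about the fixed x, y, z axes, in that order (R = Rz(yaw) Ry(pitch) Rx(roll)).
In Python, from cell import env gives the robot as it stands.
- The arm moves only by the tool step_arm, never from a script. Its argument "moves" is a list of rows, each an object with "dp": the shift along the tool's x, y, z in mm, a list of three; "dr": the turn, a rotation vector about the tool's x, y, z in rad, a list of three; "fingers": the closure, from 0 (fully open) to 1 (shut). In form: [{"dp": [dx, dy, dz], "dr": [ax, ay, az], "fingers": fingers}, ...]. A call has exactly 5 rows; each row shifts and turns the commanded pose from where the row before left it, along the tool's axes as they then stand; what a row does not reach is not made up. A row lasts 1/8 s, in which the tool goes at most 62.5 mm and 10.7 degrees, less where a joint would pass 70% of its speed; a pose out of reach is approached as far as the arm can. A call with a gripper value outside its range is refused whole. The fingers move at their own pace and stop on an object; "squeeze" is the grip in N (left out, the last holds). Time passes only in rows, so rows that do not move let the fingers close, or fill a call up. It gives the time, the measured TCP pose, the force, the opening and the grip force at its end, in the units of the state.
- env.get_obs(): the state, without advancing time (a new reading comes with each control period).
- env.read_camera(name): name is "side" or "top" or "wrist"; returns the picture (480x640x3 uint8, red, green, blue); there is no depth.
- env.camera_model(name): a dict with "fx", "fy", "cx", "cy" (pixels), "R" (3x3) and "t" (3): a world point X has camera coordinates R X + t. Camera axes: x right, y down, z forward; pixel columns grow to the right and rows downward; lengths in m; the calibration is good to about 2 mm. A picture is of the moment at which its call begins: read the wrist's pose just before it. camera_model takes no time and is no camera call; for the wrist camera it gives the pose at the moment of the call.
- env.sign_off(): hands the job in; it is judged then, once.
The state is a dict: "time_s": time; "qpos": joint angles; "joint_velocities": joint speeds; "effort": joint torques, N m; "tool_pos": TCP position; "tool_rot": TCP orientation; "force": force on the tool from outside, world axes, zero at the start; "wrist_torque": the same for the moment, N m; "grip_width": finger opening in m; "grasp_force": force on a finger pad.
Only numpy, scipy, OpenCV 4.12 (cv2) and the standard library are available. Lean on these libraries where they do the work, as an engineer would, in place of code of your own. Each camera call takes 0.05 s, during which the arm holds its last target. There are 200 camera calls.

## Task

Pick up the grey slide carrier and lay it flat in the loading lane of the slide reader with the white head, tapered nose towards the head. Then push it along the lane and under the low head until the reader's hidden catch, whose depth differs each time, drops into the notch in the carrier's side, and let go. A light push is enough: stop at the first firm resistance and never ram the carrier home, and leave the white bottle, the brown box and the cuvette rack where they are.

Things in the scene. Friction and masses are not known exactly. Their poses are not given: they have to be found in the camera images.
- reader: Fixed slide reader, white head, mm: 250 x 124 x 53 high. Origin at desk level on the lane's centre line, below the head's front face; +x along the lane in the pushing direction, +z up. Lane bed: 10 above the origin, x = -165 to 85. Side rails 8 high; clear width narrows from 98 at x = -160 to 62 at x = -20, then stays 62. Head: x = 0 to 80, full width, underside 25, top 53 above the origin.
- carrier: Loose grey slide carrier with three glass slides, 200 to 325 g. Slab (mm) 110 long (x) x 60 wide (y) x 12 thick; origin at the centre of its underside, +x to its tapered nose (both front corners cut back 6.5 over the last 16). Straight-walled notch in its left (+y) side, 11 wide, 6 deep, centred at x = +25. Latched, its x in the reader is 8 to 28, with 1.5 play each way.
- fin_top (a point): Centre of the top of the carrier's upright grip fin. The fin is 22 mm long (carrier x) x 10 thick (y), rises 30 above the slab (42 above the underside), on the centre line at the rear, x = -55 to -33. It stays outside the head when the carrier is latched.
- carrier_rear (a point): Centre of the rear face of the carrier's slab, 55 mm behind its origin, 6 mm above its underside. Slab and fin end in one flat rear face, good to push on with shut fingers.
- lane_load (a point): Point on the lane's bed, 75 mm in front of the head's front face: a good place for the carrier's origin when it is laid down. The bed and rails are slick (friction 0.2 to 0.4).
- tunnel_mouth (a point): Point on the lane's bed, on the centre line below the head's front face. The tunnel here is 62 mm wide and 15 mm high.
- catch (a joint): Sideways travel of the catch, m: 0 = fully out in the lane (or in the notch), 0.0035 to 0.0055 riding on the carrier's side. Upright steel roller, radius 4 mm, hidden under the head on the lane's left (+y) side at reader x = 33 to 53 mm, anew each start, not reported. Riding over it takes a push of only 2 to 5 N; once it falls in, the notch wall is a firm stop.
- white_bottle: Small white dropper bottle with a blue cap, 26 x 26 x 58 mm, loose bystander; origin under its centre.
- brown_box: Low brown slide box, 66 x 89 x 31 mm, loose bystander; origin under its centre.
- cuvette_rack: Small black cuvette rack with clear cuvettes, 32 x 50 x 50 mm, loose bystander; origin under its centre.

How it is judged (in metres and radians):
On the way, in this order (a step that is already met when the one before it is completed fails the run):
1. the carrier lies flat in the loading lane in front of the head, nose towards the head (x of carrier in the frame of reader between -0.13 and -0.03 m and y of carrier in the frame of reader between -0.02 and 0.02 m and z of carrier in the frame of reader below 0.013 m and angle between carrier's own z axis and vertical below 0.06 rad and x of carrier_rear in the frame of reader below -0.08 m), for 0.2 s.
2. the carrier has been pushed under the head so that the catch rides on its side (value of joint catch above 0.0025 m and x of carrier in the frame of reader above -0.02 m), for 0.05 s.
At the end, for the whole second after the job is handed in: The carrier lies flat on the lane's bed (tilt under 0.05 rad) and straight in it (under 0.08 rad), under the head, its origin 4 to 35 mm past the head's front face, with the catch sprung into its notch (catch travel under 1.5 mm), released and at rest (value of joint catch below 0.0015 m and x of carrier in the frame of reader between 0.004 and 0.035 m and y of carrier in the frame of reader between -0.006 and 0.006 m and z of carrier in the frame of reader between 0.007 and 0.013 m and angle between the x axis of carrier and the x axis of reader, either way round below 0.08 rad and angle between carrier's own z axis and vertical below 0.05 rad and linear speed of carrier below 0.01 m/s); the robot touches nothing.
It fails at once if the carrier is rammed or wedged against the reader with more than 25 N while it is pushed under the head (contact force between carrier and reader above 25 N and x of carrier in the frame of reader above -0.05 m).
It fails at once if the white bottle is moved more than 15 mm (distance of white_bottle from where it was at the start of the episode above 0.015 m).
It fails at once if the brown box is moved more than 15 mm (distance of brown_box from where it was at the start of the episode above 0.015 m).
It fails at once if the cuvette rack is moved more than 15 mm (distance of cuvette_rack from where it was at the start of the episode above 0.015 m).
It also fails if it takes over 51 s, if anything falls off the work surface, if the arm or the gripper's body presses on something with over 40 N, if the wrist force passes 120 N, or if a joint passes its speed limit or range.

## Working session

There is one attempt and no reset: what is moved stays moved. The work goes in short steps, Python scripts to look and compute and a tool call to move; the robot and the scene stay as the last step left them, time stands still between calls to the robot, and variables do not carry over. Pictures are saved under pics/ and viewed, at most 10 in all, crops included, and the job is handed in when it is done.

Besides the shell and the picture viewer there is one more tool, called after "Request:" in YAML: its name, and indented under it one key for each argument. step_arm: Moves the arm, as the interface text tells. Its arguments: {"type":"object","properties":{"moves":{"type":"array","items":{"type":"object","properties":{"dp":{"type":"array","items":{"type":"number"}},"dr":{"type":"array","items":{"type":"number"}},"fingers":{"type":"number"}}}},"squeeze":{"type":"number"}},"required":["moves"]}

```bash
mkdir -p pics; python3 - <<'E'
from cell import env
import cv2
for n in("top","side"):
    im=env.read_camera(n); cv2.imwrite(f"pics/{n}0.png",im[:,:,::-1])
o=env.get_obs();print({k:o[k] for k in("time_s","tool_pos","tool_rot","force","grip_width")})
E
```

```text
{'time_s': 0.1, 'tool_pos': array([0.17439657, 0.62562636, 0.22156487]), 'tool_rot': array([-1.79898614e+02,  5.53048073e-03,  1.64429927e+02]), 'force': array([-0.35496951,  0.53212363, -0.34523233]), 'grip_width': 0.08692153104700581}
```

View pics/top0.png

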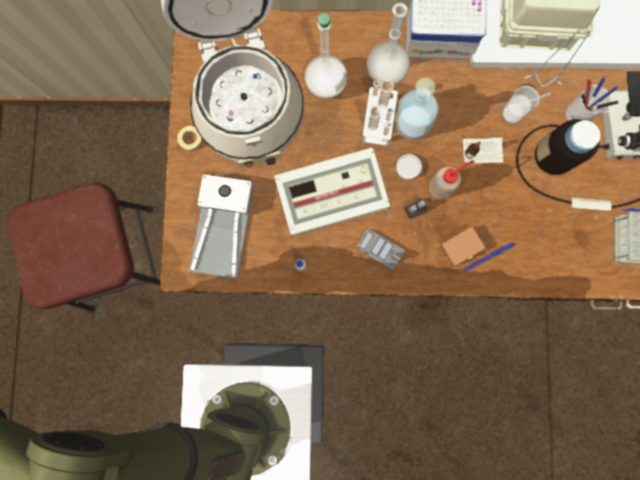

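View pics/side0.png

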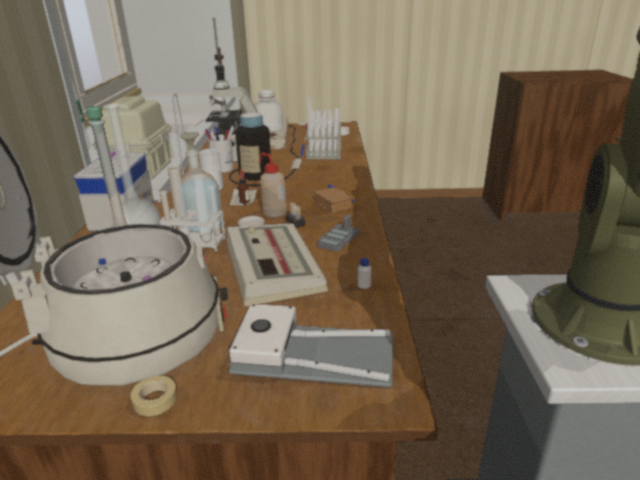

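The top view shows the reader at about (222,225), with its head at the far end (225,190). The carrier is at (380,248), the bottle at (300,264) and the box at (464,246). I'll enlarge these.

```bash
cat > h.py <<'E'
from cell import env
import numpy as np, cv2
def ray(m,u,v,z):
    R,t=np.array(m["R"]),np.array(m["t"]); c=-R.T@t
    d=R.T@np.array([(u-m["cx"])/m["fx"],(v-m["cy"])/m["fy"],1])
    return c+d*(z-c[2])/d[2]
def proj(m,X):
    p=np.array(m["R"])@np.array(X)+np.array(m["t"]); return np.array([m["fx"]*p[0]/p[2]+m["cx"],m["fy"]*p[1]/p[2]+m["cy"]])
E
python3 - <<'E'
from h import *
im=cv2.imread("pics/top0.png")
a=cv2.resize(im[165:285,183:258],None,fx=5,fy=5,interpolation=cv2.INTER_CUBIC)
b=cv2.resize(im[222:276,345:415],None,fx=5.7,fy=5.7,interpolation=cv2.INTER_CUBIC)
c=np.zeros((600,780,3),np.uint8);c[:,:375]=a;c[:b.shape[0],380:380+b.shape[1]]=b[:,:400]
s=cv2.imread("pics/side0.png")[205:260,305:370]
s=cv2.resize(s,None,fx=5,fy=5,interpolation=cv2.INTER_CUBIC);c[315:590,380:705]=s
cv2.imwrite("pics/crop1.png",c)
m=env.camera_model("top");print(m,env.camera_model("wrist"))
for u,v in((222,225),(380,248),(300,264),(464,246)):print(ray(m,u,v,0.02).round(3))
E
```

```text
{'fx': 585.374793766182, 'fy': 585.374793766182, 'cx': 319.2032680587185, 'cy': 232.68824122933646, 'R': array([[ 0.0173627 , -0.99958263, -0.0230889 ],
       [-0.99029548, -0.01400754, -0.13827024],
       [ 0.13788911,  0.02526557, -0.99012537]]), 't': array([-0.18302774,  0.47810823,  1.43557986])} {'fx': 366.3120538363198, 'fy': 366.3120538363198, 'cx': 324.354871302854, 'cy': 247.37144581746085, 'R': array([[ 0.26804219,  0.96340667, -0.00098983],
       [ 0.92864748, -0.25809761,  0.26645728],
       [ 0.25645125, -0.072341  , -0.96384622]]), 't': array([-0.64910968, -0.03190329,  0.38886501])}
[0.499 0.072 0.02 ]
[ 0.446 -0.328  0.02 ]
[ 0.403 -0.128  0.02 ]
[ 0.454 -0.538  0.02 ]
```

View pics/crop1.png

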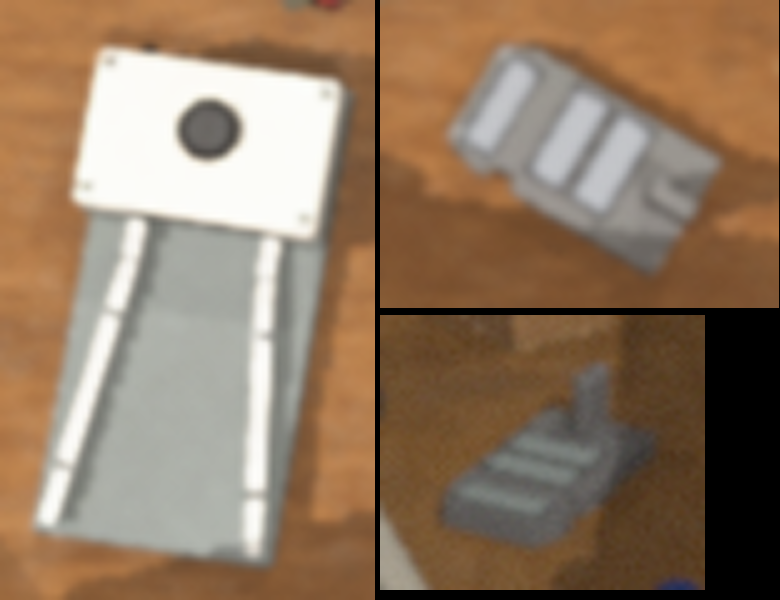

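The crop shows the head-top corners at (103,47), (345,80), (318,240) and (75,203). The carrier nose points up-left, its rear corners are at (720,158) and (657,272), and the fin is near (675,195).

```bash
python3 - <<'E'
from h import *
m=env.camera_model("top")
P=lambda u,v,z:ray(m,u/5+183,v/5+165,z)
H=[P(*p,.053) for p in((103,47),(345,80),(318,240),(75,203))]
h=np.array(H)[:,:2]
front=(h[2]+h[3])/2; back=(h[0]+h[1])/2
d=back-front; lat=(h[0]-h[1]+h[3]-h[2])/2
print("head",h.round(4).tolist(),"len",np.linalg.norm(d),np.linalg.norm(lat),"yaw",np.degrees(np.arctan2(d[1],d[0])),np.degrees(np.arctan2(lat[1],lat[0]))-90,"front",front)
# bed bottom corners z=.01
for p in((38,527),(270,563)):print("bed",P(*p,.01).round(4))
for p in((135,222),(272,240),(55,500),(255,540)):print("rail",P(*p,.018).round(4))
Q=lambda u,v,z:ray(m,(u-380)/5.7+345,v/5.7+222,z)[:2]
rr,rl=Q(720,158,.012),Q(657,272,.012)
rear=(rr+rl)/2
n=[Q(503,46,.012),Q(452,135,.012)]; nose=(n[0]+n[1])/2
d=nose-rear
print("carrier rear",rr,rl,np.linalg.norm(rr-rl),"nose",nose,np.linalg.norm(d),"yaw",np.degrees(np.arctan2(d[1],d[0])), np.degrees(np.arctan2(*(rl-rr)[::-1]))-90)
d/=np.linalg.norm(d);print("mid",(nose+rear)/2,"fin",rear+d*.011)
print("bottle",ray(m,300,264,.058))
E
```

```text
head [[0.6217, 0.1173], [0.6062, -0.0054], [0.5248, 0.0054], [0.5419, 0.1277]] len 0.08136819075450877 0.1235483436047208 yaw -7.496348787978969 -7.580034840271878 front [0.5333065  0.06656051]
bed [0.3829 0.1491 0.01  ]
bed [0.3665 0.0305 0.01  ]
rail [0.5388 0.1048 0.018 ]
rail [0.5305 0.0342 0.018 ]
rail [0.396  0.1392 0.018 ]
rail [0.3775 0.0372 0.018 ]
carrier rear [ 0.44331652 -0.3910655 ] [ 0.39243983 -0.36328601] 0.05796669711379639 nose [ 0.47190424 -0.28383473] 0.10784879059183958 yaw 59.93761395429776 61.364756021338366
mid [ 0.44489121 -0.33050524] fin [ 0.42338855 -0.36765547]
bottle [ 0.39930652 -0.13057993  0.058     ]
```

```bash
cat >> h.py <<'E'
def plan(x,y,z,yaw,n,polar=False,start=None):
    """rows (dp mm tool, dr rad) with tool down"""
    if start is None:
        o=env.get_obs(); p=o["tool_pos"]; yw=o["tool_rot"][2]; print("now",p.round(4),o["tool_rot"].round(2))
    else: p,yw=start
    p=np.array(p); T=np.array([x,y,z]); dy=(yaw-yw+180)%360-180
    f=lambda s:p+(T-p)*s
    if polar:
        a0,a1=np.arctan2(p[1],p[0]),np.arctan2(y,x); r0,r1=np.hypot(*p[:2]),np.hypot(x,y)
        f=lambda s:np.array([(r0+(r1-r0)*s)*np.cos(a0+(a1-a0)*s),(r0+(r1-r0)*s)*np.sin(a0+(a1-a0)*s),p[2]+(z-p[2])*s])
    for i in range(n):
        w=np.radians(yw+dy*i/n); d=(f((i+1)/n)-f(i/n))*1000
        c,s=np.cos(w),np.sin(w)
        print([round(v,1) for v in (c*d[0]+s*d[1], s*d[0]-c*d[1], -d[2])], "drz",round(-np.radians(dy/n),4))
E
python3 - <<'E'
from h import *
plan(.4233,-.369,.2,60.5,25,True)
E
```

```text
now [0.1744 0.6256 0.2216] [-1.7990e+02  1.0000e-02  1.6443e+02]
[np.float64(-52.0), np.float64(-5.6), np.float64(0.9)] drz 0.0726
[np.float64(-51.7), np.float64(-6.0), np.float64(0.9)] drz 0.0726
[np.float64(-51.4), np.float64(-6.4), np.float64(0.9)] drz 0.0726
[np.float64(-51.0), np.float64(-6.8), np.float64(0.9)] drz 0.0726
[np.float64(-50.7), np.float64(-7.2), np.float64(0.9)] drz 0.0726
[np.float64(-50.3), np.float64(-7.6), np.float64(0.9)] drz 0.0726
[np.float64(-50.0), np.float64(-8.0), np.float64(0.9)] drz 0.0726
[np.float64(-49.7), np.float64(-8.4), np.float64(0.9)] drz 0.0726
[np.float64(-49.3), np.float64(-8.7), np.float64(0.9)] drz 0.0726
[np.float64(-48.9), np.float64(-9.1), np.float64(0.9)] drz 0.0726
[np.float64(-48.6), np.float64(-9.5), np.float64(0.9)] drz 0.0726
[np.float64(-48.2), np.float64(-9.8), np.float64(0.9)] drz 0.0726
[np.float64(-47.9), np.float64(-10.2), np.float64(0.9)] drz 0.0726
[np.float64(-47.5), np.float64(-10.5), np.float64(0.9)] drz 0.0726
[np.float64(-47.1), np.float64(-10.9), np.float64(0.9)] drz 0.0726
[np.float64(-46.8), np.float64(-11.2), np.float64(0.9)] drz 0.0726
[np.float64(-46.4), np.float64(-11.5), np.float64(0.9)] drz 0.0726
[np.float64(-46.0), np.float64(-11.8), np.float64(0.9)] drz 0.0726
[np.float64(-45.7), np.float64(-12.2), np.float64(0.9)] drz 0.0726
[np.float64(-45.3), np.float64(-12.5), np.float64(0.9)] drz 0.0726
[np.float64(-44.9), np.float64(-12.8), np.float64(0.9)] drz 0.0726
[np.float64(-44.5), np.float64(-13.1), np.float64(0.9)] drz 0.0726
[np.float64(-44.1), np.float64(-13.4), np.float64(0.9)] drz 0.0726
[np.float64(-43.7), np.float64(-13.7), np.float64(0.9)] drz 0.0726
[np.float64(-43.4), np.float64(-14.0), np.float64(0.9)] drz 0.0726
```

Request:
step_arm:
  moves:
    - {"dp": [-52,-5.6,0],"dr": [0,0,0.0726],"fingers": 0}
    - {"dp": [-51.7,-6,0],"dr": [0,0,0.0726],"fingers": 0}
    - {"dp": [-51.4,-6.4,0],"dr": [0,0,0.0726],"fingers": 0}
    - {"dp": [-51,-6.8,0],"dr": [0,0,0.0726],"fingers": 0}
    - {"dp": [-50.7,-7.2,0],"dr": [0,0,0.0726],"fingers": 0}

```text
time_s: 0.72
tool_pos: [0.3962, 0.4926, 0.2219]
tool_rot: [-180.0, 0.0, 143.5]
force: [-0.5, 0.5, -0.2]
grip_width: 0.0871
grasp_force: 0.0
```

Request:
step_arm:
  moves:
    - {"dp": [-50.3,-7.6,0],"dr": [0,0,0.0726],"fingers": 0}
    - {"dp": [-50,-8,0],"dr": [0,0,0.0726],"fingers": 0}
    - {"dp": [-49.7,-8.4,0],"dr": [0,0,0.0726],"fingers": 0}
    - {"dp": [-49.3,-8.7,0],"dr": [0,0,0.0726],"fingers": 0}
    - {"dp": [-48.9,-9.1,0],"dr": [0,0,0.0726],"fingers": 0}

```text
time_s: 1.35
tool_pos: [0.5419, 0.2895, 0.222]
tool_rot: [-180.0, 0.0, 122.7]
force: [-0.1, 0.1, 0.2]
grip_width: 0.0872
grasp_force: 0.0
```

Request:
step_arm:
  moves:
    - {"dp": [-48.6,-9.5,0],"dr": [0,0,0.0726],"fingers": 0}
    - {"dp": [-48.2,-9.8,0],"dr": [0,0,0.0726],"fingers": 0}
    - {"dp": [-47.9,-10.2,0],"dr": [0,0,0.0726],"fingers": 0}
    - {"dp": [-47.5,-10.5,0],"dr": [0,0,0.0726],"fingers": 0}
    - {"dp": [-47.1,-10.9,0],"dr": [0,0,0.0726],"fingers": 0}

```text
time_s: 1.98
tool_pos: [0.594, 0.0522, 0.2221]
tool_rot: [-180.0, 0.0, 101.9]
force: [0.1, -0.5, 0.3]
grip_width: 0.087
grasp_force: 0.0
```

Request:
step_arm:
  moves:
    - {"dp": [-46.8,-11.2,0],"dr": [0,0,0.0726],"fingers": 0}
    - {"dp": [-46.4,-11.5,0],"dr": [0,0,0.0726],"fingers": 0}
    - {"dp": [-46,-11.8,0],"dr": [0,0,0.0726],"fingers": 0}
    - {"dp": [-45.7,-12.2,0],"dr": [0,0,0.0726],"fingers": 0}
    - {"dp": [-45.3,-12.5,0],"dr": [0,0,0.0726],"fingers": 0}

```text
time_s: 2.6
tool_pos: [0.5497, -0.1796, 0.2221]
tool_rot: [-180.0, 0.0, 81.1]
force: [0.7, 0.0, 0.2]
grip_width: 0.0867
grasp_force: 0.0
```

```bash
python3 - <<'E'
from h import *
print(env.get_obs()["time_s"],env.get_obs()["qpos"])
m=env.camera_model("wrist");im=env.read_camera("wrist");cv2.imwrite("pics/w1.png",im[:,:,::-1])
print(repr(m["R"]),repr(m["t"]))
R,t=np.array(m["R"]),np.array(m["t"]);print(-R.T@t)
for X in((.4233,-.369,.042),(.445,-.331,.012),(.445,-.331,.0),(.454,-.538,.03),(.4,-.13,.058)):print(X,proj(m,X))
plan(.4233,-.369,.15,60.5,5)
E
```

```text
2.6 [-16.95689358  10.76724712  37.0306707   94.91665266  -6.63226324
  76.56438535  12.23137508]
array([[ 9.88009078e-01, -1.54394841e-01, -5.42652340e-04],
       [-1.48697084e-01, -9.52482109e-01,  2.65832671e-01],
       [-4.15600596e-02, -2.62564402e-01, -9.64019033e-01]]) array([-0.57038512, -0.12127387,  0.36441698])
[ 0.5606578  -0.10789278  0.38323395]
(0.4233, -0.369, 0.042) [237.85838473 409.45340644]
(0.445, -0.331, 0.012) [255.11830483 361.29849189]
(0.445, -0.331, 0.0) [256.97429183 355.55384022]
(0.454, -0.538, 0.03) [293.33003481 512.67516938]
(0.4, -0.13, 0.058) [150.03602476 200.72840409]
now [ 0.5461 -0.1881  0.2226] [-179.94    0.27   80.41]
[np.float64(-39.8), np.float64(-18.2), np.float64(14.5)] drz 0.0695
[np.float64(-40.9), np.float64(-15.4), np.float64(14.5)] drz 0.0695
[np.float64(-41.9), np.float64(-12.5), np.float64(14.5)] drz 0.0695
[np.float64(-42.7), np.float64(-9.6), np.float64(14.5)] drz 0.0695
[np.float64(-43.2), np.float64(-6.6), np.float64(14.5)] drz 0.0695
```

View pics/w1.png

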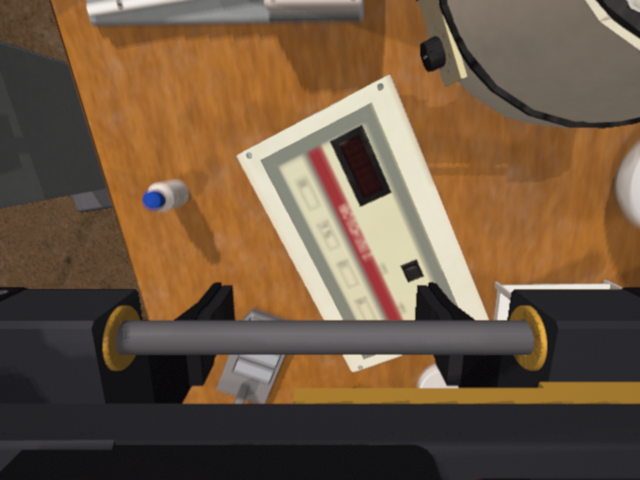

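The wrist view shows the carrier at (250,360) with its fin near (241,392), the bottle at (160,198) and no obstacle near the carrier. Next I'll move above the fin.

Request:
step_arm:
  moves:
    - {"dp": [-40.6,-18.2,14],"dr": [0,0,0.0726],"fingers": 0}
    - {"dp": [-41.7,-15.4,14],"dr": [0,0,0.0726],"fingers": 0}
    - {"dp": [-42.7,-12.5,14],"dr": [0,0,0.0726],"fingers": 0}
    - {"dp": [-43.4,-9.6,14],"dr": [0,0,0.0726],"fingers": 0}
    - {"dp": [-43.8,-6.6,14],"dr": [0,0,0.0726],"fingers": 0}

```text
time_s: 3.28
tool_pos: [0.4272, -0.3643, 0.1519]
tool_rot: [-180.0, -0.0, 60.3]
force: [0.5, -0.4, 0.0]
grip_width: 0.0871
grasp_force: 0.0
```

```bash
python3 - <<'E'
from h import *
import time
env.read_camera("side");env.read_camera("side")
m=env.camera_model("wrist");im=env.read_camera("wrist");im=np.ascontiguousarray(im[:,:,::-1])
c,s=np.cos(np.radians(60.5)),np.sin(np.radians(60.5))
def W(x,y,z):return proj(m,(.445+c*x-s*y,-.331+s*x+c*y,z))
for P in [(-.055,.03,.012),(-.055,-.03,.012),(.039,.03,.012),(.039,-.03,.012),(.055,.0235,.012),(.055,-.0235,.012),(-.044,0,.042),(-.033,.005,.042),(-.033,-.005,.042)]:
    u=W(*P);print(P,u.round(1));cv2.circle(im,tuple(int(v) for v in u),2,(0,0,255),-1)
cv2.imwrite("pics/w2.png",im)
plan(.4233,-.369,.15,60.5,1)
E
```

```text
(-0.055, 0.03, 0.012) [291.7 249. ]
(-0.055, -0.03, 0.012) [362.2 248.3]
(0.039, 0.03, 0.012) [287.6 133.4]
(0.039, -0.03, 0.012) [364.3 132.6]
(0.055, 0.0235, 0.012) [295.2 111.6]
(0.055, -0.0235, 0.012) [356.2 110.9]
(-0.044, 0, 0.042) [326.9 245.5]
(-0.033, 0.005, 0.042) [320.2 231.5]
(-0.033, -0.005, 0.042) [333.4 231.4]
now [ 0.4253 -0.3655  0.1517] [-1.7989e+02  5.0000e-02  6.0130e+01]
[np.float64(-4.0), np.float64(0.0), np.float64(1.7)] drz -0.0065
```

View pics/w2.png

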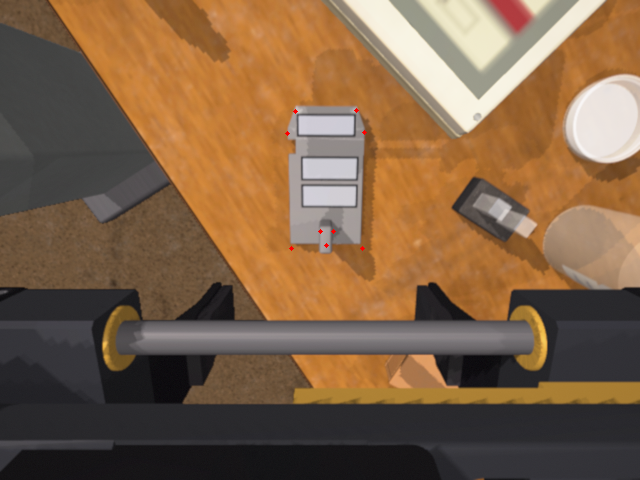

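The carrier lies about 4 mm further forward than my estimate: the fin is at (325,240), nose edge at row 107 and rear edge at row 243. That puts the fin right under the TCP, so I'll descend.

Request:
step_arm:
  moves:
    - {"dp": [0,0.5,30],"dr": [0,0,0],"fingers": 0}
    - {"dp": [0,0.5,30],"dr": [0,0,0],"fingers": 0}
    - {"dp": [0,0,30],"dr": [0,0,0],"fingers": 0}
    - {"dp": [0,0,28],"dr": [0,0,0],"fingers": 0}
    - {"dp": [0,0,16],"dr": [0,0,0],"fingers": 0}

```text
time_s: 4.05
tool_pos: [0.4294, -0.3623, 0.017]
tool_rot: [-179.9, -0.0, 60.6]
force: [-0.3, 0.2, 0.3]
grip_width: 0.0873
grasp_force: 0.0
```

Request:
step_arm:
  squeeze: 30
  moves:
    - {"dp": [0,0,0],"dr": [0,0,0],"fingers": 1}
    - {"dp": [0,0,0],"dr": [0,0,0],"fingers": 1}
    - {"dp": [0,0,0],"dr": [0,0,0],"fingers": 1}
    - {"dp": [0,0,0],"dr": [0,0,0],"fingers": 1}
    - {"dp": [0,0,0],"dr": [0,0,0],"fingers": 1}

```text
time_s: 4.68
tool_pos: [0.4291, -0.3642, 0.0189]
tool_rot: [180.0, -0.0, 60.4]
force: [-0.1, -0.4, 0.2]
grip_width: 0.045
grasp_force: 0.0
```

Request:
step_arm:
  moves:
    - {"dp": [-3,-2,0],"dr": [0,0,0],"fingers": 1}
    - {"dp": [0,0,0],"dr": [0,0,0],"fingers": 1}
    - {"dp": [0,0,0],"dr": [0,0,0],"fingers": 1}
    - {"dp": [0,0,0],"dr": [0,0,0],"fingers": 1}
    - {"dp": [0,0,0],"dr": [0,0,0],"fingers": 1}

```text
time_s: 5.3
tool_pos: [0.4256, -0.3656, 0.0185]
tool_rot: [-180.0, -0.0, 60.4]
force: [-0.9, -0.5, 0.6]
grip_width: 0.0099
grasp_force: 30.0
```

Request:
step_arm:
  moves:
    - {"dp": [0,0,0],"dr": [0,0,0],"fingers": 1}
    - {"dp": [0,0,0],"dr": [0,0,0],"fingers": 1}
    - {"dp": [0,0,-2],"dr": [0,0,0],"fingers": 1}
    - {"dp": [0,0,-4],"dr": [0,0,0],"fingers": 1}
    - {"dp": [0,0,-10],"dr": [0,0,0],"fingers": 1}

```text
time_s: 5.92
tool_pos: [0.4254, -0.3654, 0.0346]
tool_rot: [-179.9, -0.0, 60.4]
force: [1.1, 0.3, -2.1]
grip_width: 0.0101
grasp_force: 30.0
```

```bash
python3 - <<'E'
from h import *
plan(.4348,.0799,.14,-7.5,13,True,start=([.4254,-.3654,.14],60.4))
E
```

```text
[np.float64(39.1), np.float64(-3.0), np.float64(-0.0)] drz 0.0912
[np.float64(37.5), np.float64(-9.2), np.float64(-0.0)] drz 0.0912
[np.float64(34.9), np.float64(-14.9), np.float64(-0.0)] drz 0.0912
[np.float64(31.5), np.float64(-20.1), np.float64(-0.0)] drz 0.0912
[np.float64(27.4), np.float64(-24.6), np.float64(-0.0)] drz 0.0912
[np.float64(22.6), np.float64(-28.2), np.float64(-0.0)] drz 0.0912
[np.float64(17.4), np.float64(-31.0), np.float64(-0.0)] drz 0.0912
[np.float64(11.9), np.float64(-32.9), np.float64(-0.0)] drz 0.0912
[np.float64(6.2), np.float64(-33.8), np.float64(-0.0)] drz 0.0912
[np.float64(0.6), np.float64(-33.7), np.float64(-0.0)] drz 0.0912
[np.float64(-4.8), np.float64(-32.8), np.float64(-0.0)] drz 0.0912
[np.float64(-10.0), np.float64(-31.0), np.float64(-0.0)] drz 0.0912
[np.float64(-14.7), np.float64(-28.4), np.float64(-0.0)] drz 0.0912
```

Request:
step_arm:
  moves:
    - {"dp": [0,0,-15],"dr": [0,0,0],"fingers": 1}
    - {"dp": [0,0,-25],"dr": [0,0,0],"fingers": 1}
    - {"dp": [0,0,-30],"dr": [0,0,0],"fingers": 1}
    - {"dp": [0,0,-25],"dr": [0,0,0],"fingers": 1}
    - {"dp": [0,0,-10],"dr": [0,0,0],"fingers": 1}

```text
time_s: 6.55
tool_pos: [0.4265, -0.3666, 0.142]
tool_rot: [179.8, -0.0, 60.4]
force: [0.0, -1.0, -2.6]
grip_width: 0.0096
grasp_force: 30.0
```

Request:
step_arm:
  moves:
    - {"dp": [39,-3,0],"dr": [0,0,0.0912],"fingers": 1}
    - {"dp": [37.5,-9.2,0],"dr": [0,0,0.0912],"fingers": 1}
    - {"dp": [35,-15,0],"dr": [0,0,0.0912],"fingers": 1}
    - {"dp": [31.5,-20,0],"dr": [0,0,0.0912],"fingers": 1}
    - {"dp": [27.4,-24.6,0],"dr": [0,0,0.0912],"fingers": 1}

```text
time_s: 7.18
tool_pos: [0.4808, -0.1836, 0.1393]
tool_rot: [-180.0, 0.0, 34.1]
force: [-0.5, 0.7, -0.3]
grip_width: 0.01
grasp_force: 30.0
```

Request:
step_arm:
  moves:
    - {"dp": [22.6,-28.2,0],"dr": [0,0,0.0912],"fingers": 1}
    - {"dp": [17.4,-31,0],"dr": [0,0,0.0912],"fingers": 1}
    - {"dp": [12,-33,0],"dr": [0,0,0.0912],"fingers": 1}
    - {"dp": [6.2,-33.8,0],"dr": [0,0,0.0912],"fingers": 1}
    - {"dp": [0.6,-33.7,0],"dr": [0,0,0.0912],"fingers": 1}

```text
time_s: 7.8
tool_pos: [0.4686, -0.0104, 0.1394]
tool_rot: [-180.0, 0.0, 8.0]
force: [0.5, 0.3, -1.0]
grip_width: 0.0099
grasp_force: 30.0
```

Request:
step_arm:
  moves:
    - {"dp": [-4.8,-32.8,0],"dr": [0,0,0.0912],"fingers": 1}
    - {"dp": [-10,-31,0],"dr": [0,0,0.0912],"fingers": 1}
    - {"dp": [-14.7,-28.4,0],"dr": [0,0,0.0912],"fingers": 1}
    - {"dp": [0,0,0],"dr": [0,0,0],"fingers": 1}
    - {"dp": [0,0,0],"dr": [0,0,0],"fingers": 1}

```text
time_s: 8.43
tool_pos: [0.4347, 0.079, 0.1395]
tool_rot: [180.0, 0.0, -7.5]
force: [0.1, 0.2, -2.2]
grip_width: 0.0098
grasp_force: 30.0
```

```bash
python3 - <<'E'
from h import *
o=env.get_obs();print(o["qpos"])
m=env.camera_model("wrist");im=env.read_camera("wrist");im=np.ascontiguousarray(im[:,:,::-1])
F=np.array([.533,.067]);a=np.radians(-7.5);c,s=np.cos(a),np.sin(a)
def W(x,y,z):return proj(m,(F[0]+c*x-s*y,F[1]+s*x+c*y,z))
for P in [(0,.062,.053),(0,-.062,.053),(.08,.062,.053),(.08,-.062,.053),(-.02,.031,.018),(-.02,-.031,.018),(0,.062,.01),(0,-.062,.01)]:
    u=W(*P);print(P,u.round(1));cv2.circle(im,tuple(int(v) for v in u),2,(0,0,255),-1)
cv2.imwrite("pics/w3.png",im)
plan(.4348,.0799,.14,-7.5,1)
E
```

```text
[ -42.18067218   -4.98113706   27.39550843  118.23040247    2.52263779
   66.22699876 -113.38155621]
(0, 0.062, 0.053) [224.6 102.5]
(0, -0.062, 0.053) [420.8 102.6]
(0.08, 0.062, 0.053) [214.6 -46.5]
(0.08, -0.062, 0.053) [430.6 -46.4]
(-0.02, 0.031, 0.018) [281.  136.9]
(-0.02, -0.031, 0.018) [364.9 137. ]
(0, 0.062, 0.01) [239.8 109.1]
(0, -0.062, 0.01) [406.2 109.2]
now [0.4349 0.0787 0.1395] [179.98  -0.    -7.55]
[np.float64(-0.3), np.float64(-1.2), np.float64(-0.5)] drz -0.0008
```

View pics/w3.png

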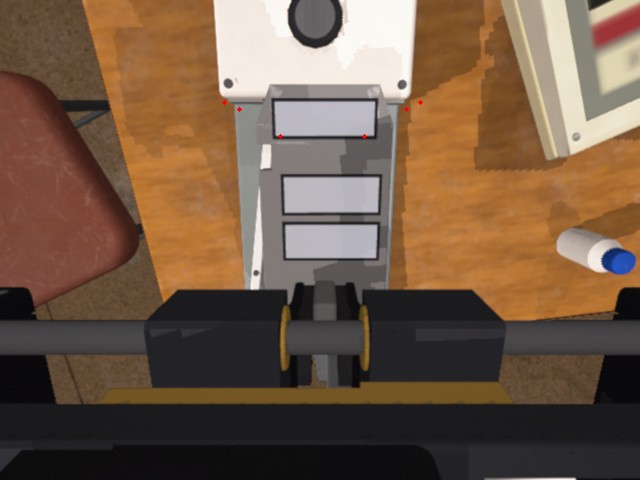

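The head's front corners appear near (219,98) and (411,98), about 7 px left of my prediction, so the reader sits further to +y. I'll enlarge to measure it.

```bash
python3 - <<'E'
from h import *
im=cv2.imread("pics/w3.png")[60:210,210:430]
cv2.imwrite("pics/w3c.png",cv2.resize(im,None,fx=3.6,fy=3.6,interpolation=cv2.INTER_CUBIC))
E
```

```text
(no output)
```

View pics/w3c.png

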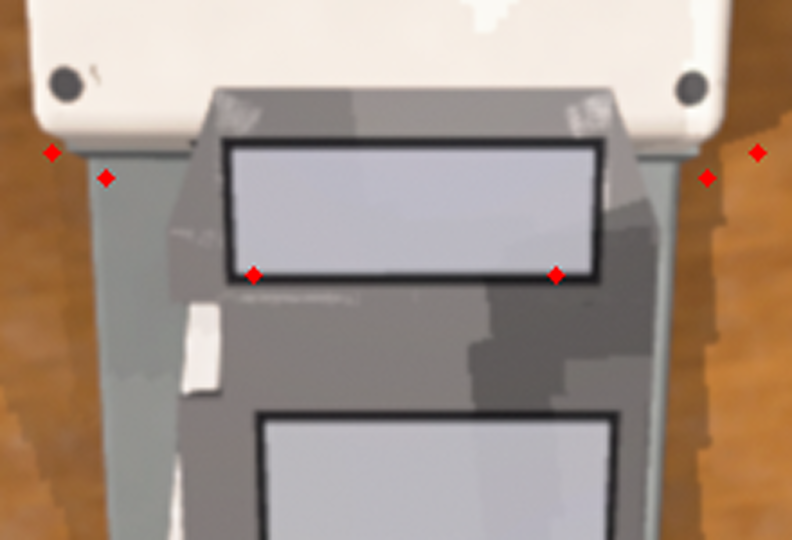

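```bash
python3 - <<'E'
from h import *
from scipy.optimize import least_squares
m=env.camera_model("wrist")
px=lambda u,v:(u/3.6+210,v/3.6+60)
def fr(p,q): # ray->frame coords
    c,s=np.cos(q[2]),np.sin(q[2]);d=p[:2]-q[:2];return np.array([c*d[0]+s*d[1],-s*d[0]+c*d[1]])
L=[(31,80,.053,.062),(727,80,.053,-.062),(91,170,.01,.062),(683,170,.01,-.062),(108,535,.01,.062),(651,535,.01,-.062)]
def res(q):
    r=[fr(ray(m,*px(u,v),z),q)[1]-y for u,v,z,y in L]
    r+=[fr(ray(m,*px(u,v),.053),q)[0] for u,v in((80,133),(680,137))]
    return r
s=least_squares(res,[.5356,.0711,-.13]);q=s.x
print("reader",q[:2],np.degrees(q[2]),(s.fun*1000).round(1))
o=env.get_obs();p=o["tool_pos"];print(p,o["tool_rot"])
zt=p[2]-.0185+.012
C=[(218,88,.055,.0235),(612,88,.055,-.0235),(168,228,.039,.03),(658,228,.039,-.03)]
def rc(k):
    r=[]
    for u,v,x,y in C:
        d=fr(ray(m,*px(u,v),zt),k)-[x,y];r+=list(d)
    return r
s=least_squares(rc,[.478,.075,-.13]);k=s.x
print("carrier",k[:2],np.degrees(k[2]),(s.fun*1000).round(1),"in reader",fr(k,q),"tcp in carrier",fr(p,k))
E
```

```text
reader [0.53674418 0.0707649 ] -8.373830284166552 [-1.6  1.9 -1.3  0.3 -1.3  2.1 -0.4  0.4]
[0.43491241 0.07867558 0.13950046] [ 1.79982914e+02 -4.95251417e-04 -7.54745426e+00]
carrier [0.47729088 0.07267481] -7.595684449716137 [-0.2 -0.5 -0.2  0.3  0.2 -0.3  0.2  0.6] in reader [-0.05909762 -0.00676871] tcp in carrier [-0.04279981  0.00034646]
```

Request:
step_arm:
  moves:
    - {"dp": [-10,-6,5],"dr": [0,0,0.007],"fingers": 1}
    - {"dp": [0,0,25],"dr": [0,0,0],"fingers": 1}
    - {"dp": [0,0,30],"dr": [0,0,0],"fingers": 1}
    - {"dp": [0,0,25],"dr": [0,0,0],"fingers": 1}
    - {"dp": [0,0,10],"dr": [0,0,0],"fingers": 1}

```text
time_s: 9.1
tool_pos: [0.424, 0.0864, 0.043]
tool_rot: [179.9, 0.2, -7.9]
force: [0.5, -0.0, -1.6]
grip_width: 0.0095
grasp_force: 30.0
```

Request:
step_arm:
  moves:
    - {"dp": [0,0,6],"dr": [0,0,0],"fingers": 1}
    - {"dp": [0,0,4],"dr": [0,0,0],"fingers": 1}
    - {"dp": [0,0,2],"dr": [0,0,0],"fingers": 1}
    - {"dp": [0,0,1],"dr": [0,0,0],"fingers": 1}
    - {"dp": [0,0,0],"dr": [0,0,0],"fingers": 1}

```text
time_s: 9.72
tool_pos: [0.4258, 0.087, 0.0318]
tool_rot: [-180.0, -0.0, -7.9]
force: [0.6, 0.1, -2.3]
grip_width: 0.0099
grasp_force: 30.0
```

Request:
step_arm:
  moves:
    - {"dp": [0,0,1],"dr": [0,0,0],"fingers": 1}
    - {"dp": [0,0,1],"dr": [0,0,0],"fingers": 1}
    - {"dp": [0,0,0.7],"dr": [0,0,0],"fingers": 1}
    - {"dp": [0,0,0],"dr": [0,0,0],"fingers": 1}
    - {"dp": [0,0,0],"dr": [0,0,0],"fingers": 1}

```text
time_s: 10.35
tool_pos: [0.4256, 0.087, 0.0289]
tool_rot: [-180.0, -0.0, -7.9]
force: [0.8, -0.0, -2.5]
grip_width: 0.0099
grasp_force: 30.0
```

Request:
step_arm:
  moves:
    - {"dp": [0,0,0.5],"dr": [0,0,0],"fingers": 1}
    - {"dp": [0,0,0.5],"dr": [0,0,0],"fingers": 1}
    - {"dp": [0,0,0.5],"dr": [0,0,0],"fingers": 1}
    - {"dp": [0,0,0],"dr": [0,0,0],"fingers": 1}
    - {"dp": [0,0,0],"dr": [0,0,0],"fingers": 1}

```text
time_s: 10.98
tool_pos: [0.4257, 0.087, 0.0284]
tool_rot: [-180.0, 0.0, -7.9]
force: [-4.6, -0.9, 10.4]
grip_width: 0.0095
grasp_force: 30.0
```

```bash
python3 - <<'E'
from h import *
m=env.camera_model("wrist");o=env.get_obs();print(o["tool_pos"],o["force"])
im=np.ascontiguousarray(env.read_camera("wrist")[:,:,::-1])
w=cv2.resize(im[60:310,220:430],None,fx=2.4,fy=2.4,interpolation=cv2.INTER_CUBIC)
s=cv2.resize(env.read_camera("side")[280:395,215:405,::-1],None,fx=1.5,fy=1.5)
c=np.zeros((600,800,3),np.uint8);c[:600,:504]=w;c[:s.shape[0],510:510+s.shape[1]]=s
cv2.imwrite("pics/w4.png",c)
E
```

```text
[0.42567573 0.08702155 0.02841631] [-4.62678478 -0.92809876 10.38365009]
```

View pics/w4.png

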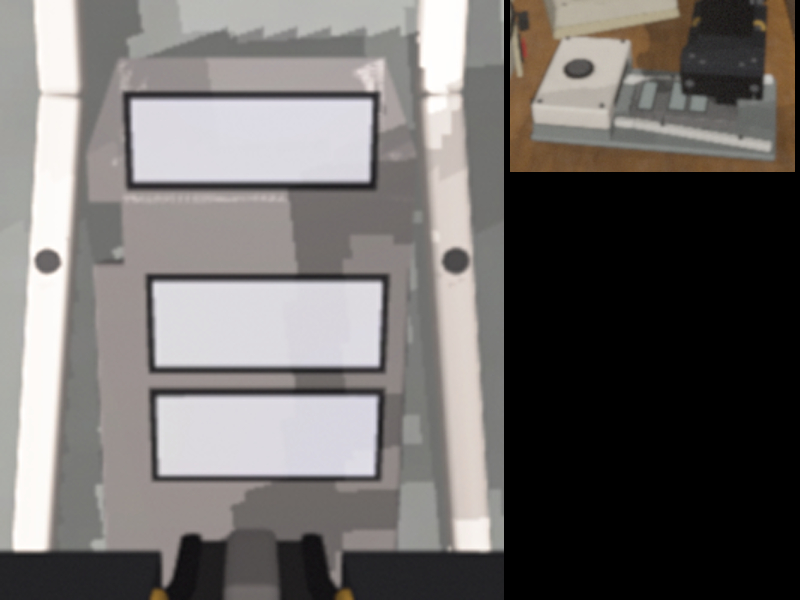

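The carrier lies flat and centred: its nose edges are at 122 and 384, between rail edges at 80 and 420. I'll release it, regrip lightly, and slide it to the mouth.

Request:
step_arm:
  squeeze: 8
  moves:
    - {"dp": [0,0,-0.5],"dr": [0,0,0],"fingers": 0.75}
    - {"dp": [0,0,-1],"dr": [0,0,0],"fingers": 0.75}
    - {"dp": [0,0,0],"dr": [0,0,0],"fingers": 0.75}
    - {"dp": [0,0,0],"dr": [0,0,0],"fingers": 1}
    - {"dp": [0,0,0],"dr": [0,0,0],"fingers": 1}

```text
time_s: 11.7
tool_pos: [0.4256, 0.087, 0.0288]
tool_rot: [180.0, 0.0, -7.9]
force: [0.0, 0.9, -0.4]
grip_width: 0.0099
grasp_force: 8.0
```

Request:
step_arm:
  moves:
    - {"dp": [0,0,0],"dr": [0,0,0],"fingers": 1}
    - {"dp": [5,0,0],"dr": [0,0,0],"fingers": 1}
    - {"dp": [8,0,0],"dr": [0,0,0],"fingers": 1}
    - {"dp": [8,0,0],"dr": [0,0,0],"fingers": 1}
    - {"dp": [4,0,0],"dr": [0,0,0],"fingers": 1}

```text
time_s: 12.32
tool_pos: [0.451, 0.0833, 0.0288]
tool_rot: [180.0, -0.0, -7.9]
force: [-1.3, -0.5, 1.5]
grip_width: 0.0098
grasp_force: 8.0
```

Request:
step_arm:
  moves:
    - {"dp": [4,0,0],"dr": [0,0,0],"fingers": 1}
    - {"dp": [4,0,0],"dr": [0,0,0],"fingers": 1}
    - {"dp": [4,0,0],"dr": [0,0,0],"fingers": 1}
    - {"dp": [3,0,0],"dr": [0,0,0],"fingers": 1}
    - {"dp": [0,0,0],"dr": [0,0,0],"fingers": 1}

```text
time_s: 12.95
tool_pos: [0.4654, 0.0813, 0.0288]
tool_rot: [180.0, -0.0, -7.9]
force: [0.5, -0.2, -1.2]
grip_width: 0.0099
grasp_force: 8.0
```

Request:
step_arm:
  moves:
    - {"dp": [0,0,0],"dr": [0,0,0],"fingers": 0.7}
    - {"dp": [0,0,0],"dr": [0,0,0],"fingers": 0.7}
    - {"dp": [0,0,-12],"dr": [0,0,0],"fingers": 0.7}
    - {"dp": [0,0,-18],"dr": [0,0,0],"fingers": 0.7}
    - {"dp": [0,0,-12],"dr": [0,0,0],"fingers": 0.7}

```text
time_s: 13.58
tool_pos: [0.4659, 0.0816, 0.0724]
tool_rot: [-179.9, -0.1, -7.9]
force: [0.2, 0.2, 0.5]
grip_width: 0.0262
grasp_force: 0.0
```

Request:
step_arm:
  moves:
    - {"dp": [-8,0,0],"dr": [0,0,0],"fingers": 1}
    - {"dp": [-12,0,0],"dr": [0,0,0],"fingers": 1}
    - {"dp": [-8,0,0],"dr": [0,0,0],"fingers": 1}
    - {"dp": [0,0,20],"dr": [0,0,0],"fingers": 1}
    - {"dp": [0,0,20],"dr": [0,0,0],"fingers": 1}

```text
time_s: 14.2
tool_pos: [0.4368, 0.0856, 0.0303]
tool_rot: [-180.0, 0.0, -7.9]
force: [0.7, -0.4, 1.0]
grip_width: 0.0009
grasp_force: 0.0
```

Request:
step_arm:
  moves:
    - {"dp": [0,0,9],"dr": [0,0,0],"fingers": 1}
    - {"dp": [0,0,3],"dr": [0,0,0],"fingers": 1}
    - {"dp": [1,0,0],"dr": [0,0,0],"fingers": 1}
    - {"dp": [1,0,0],"dr": [0,0,0],"fingers": 1}
    - {"dp": [0,0,0],"dr": [0,0,0],"fingers": 1}

```text
time_s: 14.82
tool_pos: [0.44, 0.0852, 0.0193]
tool_rot: [-180.0, -0.1, -7.9]
force: [0.4, 0.0, 0.8]
grip_width: 0.0007
grasp_force: 0.0
```

```bash
python3 - <<'E'
from h import *
o=env.get_obs();print(o["time_s"],o["tool_pos"],o["force"],o["grip_width"])
m=env.camera_model("wrist");env.read_camera("side")
im=np.ascontiguousarray(env.read_camera("wrist")[:,:,::-1])
cv2.imwrite("pics/w5.png",cv2.resize(im[60:310,190:450],None,fx=2.4,fy=2.4,interpolation=cv2.INTER_CUBIC))
E
```

```text
14.825 [0.43996958 0.08516634 0.01931667] [0.35328212 0.03265409 0.76048174] 0.0007076214373769478
```

View pics/w5.png

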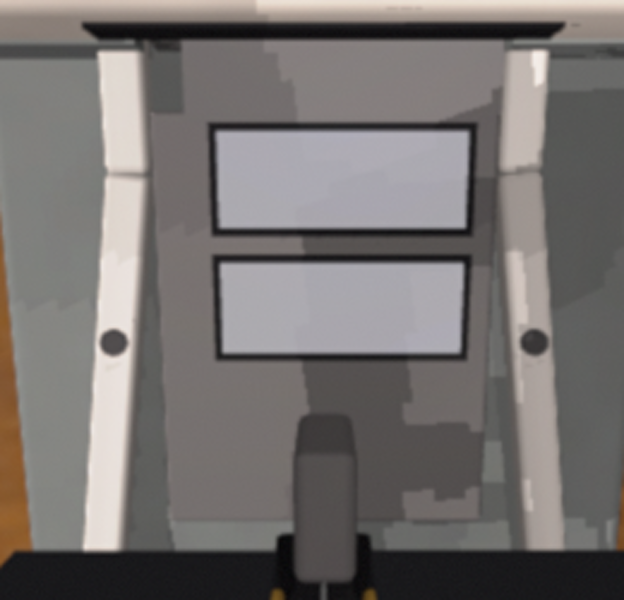

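The carrier has entered the tunnel straight, with the fingers behind its rear face. I'll push and watch the force.

Request:
step_arm:
  moves:
    - {"dp": [2,0,0],"dr": [0,0,0],"fingers": 1}
    - {"dp": [2,0,0],"dr": [0,0,0],"fingers": 1}
    - {"dp": [2,0,0],"dr": [0,0,0],"fingers": 1}
    - {"dp": [1,0,0],"dr": [0,0,0],"fingers": 1}
    - {"dp": [1,0,0],"dr": [0,0,0],"fingers": 1}

```text
time_s: 15.55
tool_pos: [0.4473, 0.0839, 0.0188]
tool_rot: [180.0, 0.0, -7.9]
force: [-1.1, 0.0, 0.2]
grip_width: 0.0004
grasp_force: 0.5
```

Request:
step_arm:
  moves:
    - {"dp": [1.5,0,0],"dr": [0,0,0],"fingers": 1}
    - {"dp": [1.5,0,0],"dr": [0,0,0],"fingers": 1}
    - {"dp": [1.5,0,0],"dr": [0,0,0],"fingers": 1}
    - {"dp": [1.5,0,0],"dr": [0,0,0],"fingers": 1}
    - {"dp": [1.5,0,0],"dr": [0,0,0],"fingers": 1}

```text
time_s: 16.18
tool_pos: [0.4549, 0.0829, 0.0188]
tool_rot: [-180.0, -0.0, -7.9]
force: [-0.6, 0.5, -0.0]
grip_width: 0.0008
grasp_force: 0.3
```

```bash
cat > pos.py <<'E'
from h import *
from scipy.signal import find_peaks
o=env.get_obs();print(o["time_s"],o["tool_pos"],o["force"])
m=env.camera_model("wrist");g=cv2.cvtColor(env.read_camera("wrist"),cv2.COLOR_RGB2GRAY).astype(float)
prof=g[60:310,285:305].mean(1)
pk=find_peaks(-prof,prominence=25)[0]+60
F=np.array([.5367,.0708]);a=np.radians(-8.0)
for r in pk:
    w=ray(m,295,r,.022)[:2]-F;print(r,round(1000*(np.cos(a)*w[0]+np.sin(a)*w[1]),1))
E
python3 pos.py
```

```text
16.175 [0.45492617 0.08287611 0.01884542] [-0.5773599   0.46836742 -0.00552593]
118 0.8
165 -17.9
175 -22.0
216 -39.7
```

Request:
step_arm:
  moves:
    - {"dp": [2,0,0],"dr": [0,0,0],"fingers": 1}
    - {"dp": [2,0,0],"dr": [0,0,0],"fingers": 1}
    - {"dp": [2,0,0],"dr": [0,0,0],"fingers": 1}
    - {"dp": [2,0,0],"dr": [0,0,0],"fingers": 1}
    - {"dp": [2,0,0],"dr": [0,0,0],"fingers": 1}

```text
time_s: 16.85
tool_pos: [0.4648, 0.0815, 0.0188]
tool_rot: [180.0, 0.0, -7.9]
force: [-0.7, -0.2, 1.1]
grip_width: 0.0001
grasp_force: 0.6
```

Request:
step_arm:
  moves:
    - {"dp": [2,0,0],"dr": [0,0,0],"fingers": 1}
    - {"dp": [2,0,0],"dr": [0,0,0],"fingers": 1}
    - {"dp": [2,0,0],"dr": [0,0,0],"fingers": 1}
    - {"dp": [2,0,0],"dr": [0,0,0],"fingers": 1}
    - {"dp": [2,0,0],"dr": [0,0,0],"fingers": 1}

```text
time_s: 17.48
tool_pos: [0.4749, 0.0801, 0.0188]
tool_rot: [-180.0, -0.0, -7.9]
force: [-2.1, 0.6, 1.1]
grip_width: 0.0006
grasp_force: 1.0
```

```bash
python3 pos.py
```

```text
17.475 [0.47488576 0.08013737 0.01883996] [-2.0797624   0.60302395  1.0879584 ]
175 -1.9
216 -19.5
```

Request:
step_arm:
  moves:
    - {"dp": [1,0,0],"dr": [0,0,0],"fingers": 1}
    - {"dp": [1,0,0],"dr": [0,0,0],"fingers": 1}
    - {"dp": [1,0,0],"dr": [0,0,0],"fingers": 1}
    - {"dp": [0.5,0,0],"dr": [0,0,0],"fingers": 1}
    - {"dp": [0.5,0,0],"dr": [0,0,0],"fingers": 1}

```text
time_s: 18.15
tool_pos: [0.4786, 0.0796, 0.0189]
tool_rot: [-180.0, -0.0, -7.9]
force: [-1.3, 0.4, 0.2]
grip_width: 0.0006
grasp_force: 1.0
```

Request:
step_arm:
  moves:
    - {"dp": [0.3,0,0],"dr": [0,0,0],"fingers": 1}
    - {"dp": [0.3,0,0],"dr": [0,0,0],"fingers": 1}
    - {"dp": [0.3,0,0],"dr": [0,0,0],"fingers": 1}
    - {"dp": [0.3,0,0],"dr": [0,0,0],"fingers": 1}
    - {"dp": [0,0,0],"dr": [0,0,0],"fingers": 1}

```text
time_s: 18.77
tool_pos: [0.4798, 0.0794, 0.0189]
tool_rot: [-180.0, -0.0, -7.9]
force: [-2.3, 0.2, 0.4]
grip_width: 0.0003
grasp_force: 0.9
```

Request:
step_arm:
  moves:
    - {"dp": [0.3,0,0],"dr": [0,0,0],"fingers": 1}
    - {"dp": [0.3,0,0],"dr": [0,0,0],"fingers": 1}
    - {"dp": [0.3,0,0],"dr": [0,0,0],"fingers": 1}
    - {"dp": [0.3,0,0],"dr": [0,0,0],"fingers": 1}
    - {"dp": [0,0,0],"dr": [0,0,0],"fingers": 1}

```text
time_s: 19.4
tool_pos: [0.481, 0.0793, 0.0189]
tool_rot: [-180.0, -0.0, -7.9]
force: [-1.9, 0.8, 1.0]
grip_width: 0.0006
grasp_force: 0.8
```

Request:
step_arm:
  moves:
    - {"dp": [0.3,0,0],"dr": [0,0,0],"fingers": 1}
    - {"dp": [0.3,0,0],"dr": [0,0,0],"fingers": 1}
    - {"dp": [0.3,0,0],"dr": [0,0,0],"fingers": 1}
    - {"dp": [0.3,0,0],"dr": [0,0,0],"fingers": 1}
    - {"dp": [0,0,0],"dr": [0,0,0],"fingers": 1}

```text
time_s: 20.02
tool_pos: [0.4823, 0.0791, 0.0189]
tool_rot: [-180.0, -0.0, -7.9]
force: [-1.4, 0.1, 0.7]
grip_width: 0.0007
grasp_force: 0.6
```

Request:
step_arm:
  moves:
    - {"dp": [0.3,0,0],"dr": [0,0,0],"fingers": 1}
    - {"dp": [0.3,0,0],"dr": [0,0,0],"fingers": 1}
    - {"dp": [0.3,0,0],"dr": [0,0,0],"fingers": 1}
    - {"dp": [0.3,0,0],"dr": [0,0,0],"fingers": 1}
    - {"dp": [0,0,0],"dr": [0,0,0],"fingers": 1}

```text
time_s: 20.65
tool_pos: [0.4837, 0.079, 0.019]
tool_rot: [-180.0, -0.0, -7.9]
force: [0.5, 0.1, 0.4]
grip_width: 0.0005
grasp_force: 0.2
```

Request:
step_arm:
  moves:
    - {"dp": [0.3,0,0],"dr": [0,0,0],"fingers": 1}
    - {"dp": [0.3,0,0],"dr": [0,0,0],"fingers": 1}
    - {"dp": [0.3,0,0],"dr": [0,0,0],"fingers": 1}
    - {"dp": [0.3,0,0],"dr": [0,0,0],"fingers": 1}
    - {"dp": [0,0,0],"dr": [0,0,0],"fingers": 1}

```text
time_s: 21.28
tool_pos: [0.4847, 0.0787, 0.0189]
tool_rot: [-180.0, -0.0, -7.9]
force: [0.3, 0.9, 0.5]
grip_width: 0.0006
grasp_force: 0.0
```

Request:
step_arm:
  moves:
    - {"dp": [0.3,0,0],"dr": [0,0,0],"fingers": 1}
    - {"dp": [0.3,0,0],"dr": [0,0,0],"fingers": 1}
    - {"dp": [0.2,0,0],"dr": [0,0,0],"fingers": 1}
    - {"dp": [0,0,0],"dr": [0,0,0],"fingers": 1}
    - {"dp": [0,0,0],"dr": [0,0,0],"fingers": 1}

```text
time_s: 21.9
tool_pos: [0.4852, 0.0787, 0.0188]
tool_rot: [-180.0, 0.0, -7.9]
force: [-0.8, -0.1, 0.6]
grip_width: 0.0009
grasp_force: 0.3
```

```bash
python3 pos.py
```

```text
21.9 [0.48520452 0.0786873  0.01882656] [-0.80807417 -0.05555331  0.6334406 ]
100 38.2
202 -3.0
215 -8.7
```

Request:
step_arm:
  moves:
    - {"dp": [0.2,0,0],"dr": [0,0,0],"fingers": 1}
    - {"dp": [0.2,0,0],"dr": [0,0,0],"fingers": 1}
    - {"dp": [0.2,0,0],"dr": [0,0,0],"fingers": 1}
    - {"dp": [0.2,0,0],"dr": [0,0,0],"fingers": 1}
    - {"dp": [0,0,0],"dr": [0,0,0],"fingers": 1}

```text
time_s: 22.58
tool_pos: [0.4861, 0.0785, 0.0188]
tool_rot: [180.0, -0.0, -7.9]
force: [-1.3, 0.9, 0.6]
grip_width: 0.0004
grasp_force: 0.5
```

Request:
step_arm:
  moves:
    - {"dp": [0.2,0,0],"dr": [0,0,0],"fingers": 1}
    - {"dp": [0.2,0,0],"dr": [0,0,0],"fingers": 1}
    - {"dp": [0.2,0,0],"dr": [0,0,0],"fingers": 1}
    - {"dp": [0.2,0,0],"dr": [0,0,0],"fingers": 1}
    - {"dp": [0,0,0],"dr": [0,0,0],"fingers": 1}

```text
time_s: 23.2
tool_pos: [0.4869, 0.0784, 0.0188]
tool_rot: [180.0, 0.0, -7.9]
force: [-1.4, -1.2, 0.9]
grip_width: 0.0002
grasp_force: 0.5
```

Request:
step_arm:
  moves:
    - {"dp": [0.3,0,0],"dr": [0,0,0],"fingers": 1}
    - {"dp": [0.3,0,0],"dr": [0,0,0],"fingers": 1}
    - {"dp": [0.2,0,0],"dr": [0,0,0],"fingers": 1}
    - {"dp": [0.2,0,0],"dr": [0,0,0],"fingers": 1}
    - {"dp": [0,0,0],"dr": [0,0,0],"fingers": 1}

```text
time_s: 23.82
tool_pos: [0.488, 0.0783, 0.0189]
tool_rot: [-180.0, -0.0, -7.9]
force: [-1.8, -0.8, 0.7]
grip_width: 0.0003
grasp_force: 0.5
```

Request:
step_arm:
  moves:
    - {"dp": [0.3,0,0],"dr": [0,0,0],"fingers": 1}
    - {"dp": [0.3,0,0],"dr": [0,0,0],"fingers": 1}
    - {"dp": [0.2,0,0],"dr": [0,0,0],"fingers": 1}
    - {"dp": [0.2,0,0],"dr": [0,0,0],"fingers": 1}
    - {"dp": [0,0,0],"dr": [0,0,0],"fingers": 1}

```text
time_s: 24.45
tool_pos: [0.4887, 0.0782, 0.0188]
tool_rot: [180.0, 0.0, -7.9]
force: [-2.0, -0.3, 0.3]
grip_width: 0.0004
grasp_force: 0.9
```

Request:
step_arm:
  moves:
    - {"dp": [0.3,0,0],"dr": [0,0,0],"fingers": 1}
    - {"dp": [0.3,0,0],"dr": [0,0,0],"fingers": 1}
    - {"dp": [0.2,0,0],"dr": [0,0,0],"fingers": 1}
    - {"dp": [0.2,0,0],"dr": [0,0,0],"fingers": 1}
    - {"dp": [0,0,0],"dr": [0,0,0],"fingers": 1}

```text
time_s: 25.08
tool_pos: [0.4894, 0.0779, 0.0188]
tool_rot: [180.0, 0.1, -7.9]
force: [-5.1, -1.0, 3.3]
grip_width: 0.0001
grasp_force: 2.3
```

Request:
step_arm:
  moves:
    - {"dp": [0.2,0,0],"dr": [0,0,0],"fingers": 1}
    - {"dp": [0.2,0,0],"dr": [0,0,0],"fingers": 1}
    - {"dp": [0.2,0,0],"dr": [0,0,0],"fingers": 1}
    - {"dp": [0,0,0],"dr": [0,0,0],"fingers": 1}
    - {"dp": [0,0,0],"dr": [0,0,0],"fingers": 1}

```text
time_s: 25.7
tool_pos: [0.4895, 0.0778, 0.0187]
tool_rot: [180.0, 0.1, -7.9]
force: [-5.5, -1.5, 3.1]
grip_width: 0.0005
grasp_force: 2.8
```

Request:
step_arm:
  moves:
    - {"dp": [0.3,0,0],"dr": [0,0,0],"fingers": 1}
    - {"dp": [0.3,0,0],"dr": [0,0,0],"fingers": 1}
    - {"dp": [0.2,0,0],"dr": [0,0,0],"fingers": 1}
    - {"dp": [0,0,0],"dr": [0,0,0],"fingers": 1}
    - {"dp": [0,0,0],"dr": [0,0,0],"fingers": 1}

```text
time_s: 26.32
tool_pos: [0.4896, 0.0778, 0.0186]
tool_rot: [180.0, 0.2, -7.9]
force: [-7.4, -1.8, 5.3]
grip_width: 0.0007
grasp_force: 3.7
```

```bash
python3 pos.py
```

```text
26.325 [0.48961966 0.07779621 0.0185937 ] [-7.41080306 -1.83468677  5.29826316]
115 37.0
217 -5.0
```

Firm stop: the TCP held still while the command advanced about 1.5 mm, at about 7 N. The force drop about 6 mm earlier matches the roller falling into the notch. I'll back off.

Request:
step_arm:
  moves:
    - {"dp": [-2,0,0],"dr": [0,0,0],"fingers": 1}
    - {"dp": [-4,0,0],"dr": [0,0,0],"fingers": 1}
    - {"dp": [-8,0,0],"dr": [0,0,0],"fingers": 1}
    - {"dp": [-6,0,0],"dr": [0,0,0],"fingers": 1}
    - {"dp": [0,0,-10],"dr": [0,0,0],"fingers": 1}

```text
time_s: 27.0
tool_pos: [0.4704, 0.0807, 0.0287]
tool_rot: [180.0, 0.1, -7.9]
force: [0.4, 0.6, 1.1]
grip_width: 0.0002
grasp_force: 0.0
```

Request:
step_arm:
  moves:
    - {"dp": [0,0,-20],"dr": [0,0,0],"fingers": 1}
    - {"dp": [0,0,-20],"dr": [0,0,0],"fingers": 1}
    - {"dp": [0,0,-20],"dr": [0,0,0],"fingers": 1}
    - {"dp": [0,0,0],"dr": [0,0,0],"fingers": 1}
    - {"dp": [0,0,0],"dr": [0,0,0],"fingers": 1}

```text
time_s: 27.62
tool_pos: [0.4713, 0.0806, 0.0886]
tool_rot: [-180.0, 0.0, -7.9]
force: [-0.6, -0.4, -0.1]
grip_width: 0.0003
grasp_force: 0.0
```

```bash
python3 - <<'E'
from h import *
m=env.camera_model("wrist")
im=np.ascontiguousarray(env.read_camera("wrist")[:,:,::-1])
cv2.imwrite("pics/w6.png",im)
F=np.array([.5367,.0708]);a=np.radians(-8.0);c,s=np.cos(a),np.sin(a)
for x in(.013,.016,.0175):
    X=x-.055;print(x,[proj(m,(F[0]+c*X-s*y,F[1]+s*X+c*y,.022)).round(1) for y in(.03,-.03)])
E
```

```text
0.013 [array([277.9, 225. ]), array([372.5, 225.2])]
0.016 [array([277.7, 220.3]), array([372.6, 220.5])]
0.0175 [array([277.6, 218. ]), array([372.7, 218.2])]
```

View pics/w6.png

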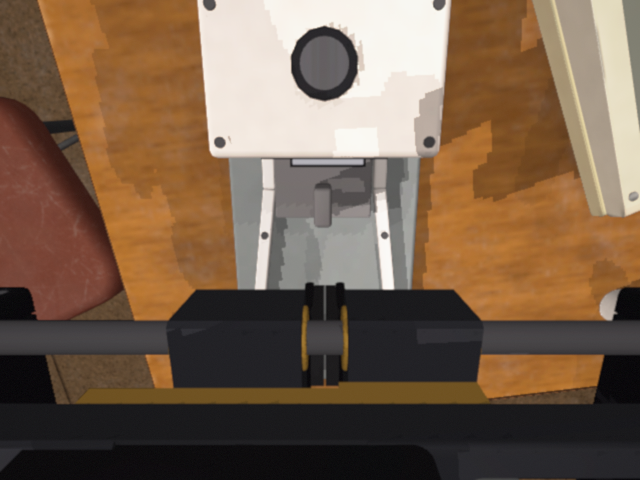

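The carrier sits straight in the lane. Its rear edge is at row 218, which puts its x at about 17.5 mm against the notch wall, and the gripper is clear. Handing in.

```bash
python3 -c "
from cell import env
print(env.sign_off())"
```

```text
the job is handed in; nothing more can be done
None
```

The carrier is under the reader head, pushed at about 7 N to a firm stop (origin about 17 mm past the front face) and released; force and position readings indicate the hidden catch is in the notch, and the job was handed in, but no verdict came back.

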